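# Set out the quick-stain bottles in order of use

## Task

Set up the bench for staining blood smears. Stand the four bottles in the blue rack in their order of use, beginning with the fixative (brown, red screw cap) in the end hole beside the red-and-white slide box, next to it the stain with the red label and neck ring, then the stain with the violet label and neck ring, and the buffer (white, blue cap) in the end hole farthest from the slide box. Put the little white cover-slip box on top of the slide box, in the middle, and leave the slide box itself, the small oil bottle (brown, black cap) and the timer where they stand.

Things in the scene. Friction and masses are not known exactly. Their poses are not given: they have to be found in the camera images.
- bottle_rack: Blue plastic bottle rack, 92 x 298 x 26 mm high, fixed. Origin under its centre on the worktop, y along its row of holes, x across, z up. Round holes on x = 0: 71 mm wide at y = +100 and -100 mm (fixative, buffer), 47 mm wide at y = +29 and -29 mm (stains). Bottles stand on its base, 4 mm above the worktop, sunk 22 mm. Neighbours leave 20 mm beside a bottle along the row; across it is free.
- slide_box: Closed slide box, red and white, 83 (its x) x 116 (its y) x 22 mm high, flat top, 0.35 kg, loose. Stands beside one end of the rack, left or right. Origin under its centre, z up.
- fixative: Brown bottle with orange label and red screw cap, for an end hole. 58 mm in diameter up to 78 mm, shoulder above, 118 mm high with the 32 mm cap. 0.15 to 0.27 kg, upright, origin under its centre, z up.
- stain_red: Brown dropper bottle with red label, red ring round its neck and orange-red bulb. 38 mm in diameter up to 51 mm, shoulder to 67 mm, 94 mm high with the 13 mm bulb. 0.07 kg, upright, origin under its centre, z up.
- stain_violet: Brown dropper bottle with violet label, violet ring round its neck and orange-red bulb, else the same as the red-labelled one: 38 mm in diameter up to 51 mm, 94 mm high. 0.07 kg, upright, origin under its centre, z up.
- buffer: White bottle with green label and blue cap, for the other end hole. 62 mm in diameter up to 84 mm, shoulder above, 128 mm high with the 42 mm cap. 0.18 to 0.34 kg, upright, origin under its centre, z up.
- coverslips: Small square box of cover slips, white with a pale lilac lid, 29 x 29 x 21 mm, 0.02 kg. Origin under its centre, x and y along its sides, z up.
- oil_bottle: Small brown bottle with black cap, 29 mm in diameter, 58 mm high; stays where it is. Upright, origin under its centre, z up.
- timer: White timer with green, yellow and red keys lying flat, 66 x 62 x 22 mm, beside the other end of the rack; stays where it is. Origin under its centre, z up.

How it is judged (in metres and radians):
At the end, for the whole second after the job is handed in: All four bottles stand upright on the rack's base, each within 12 mm of the centre of its hole, in order fixative, red, violet, buffer from the slide-box end; the cover-slip box lies flat on the slide box within 18 mm of its centre; all released and at rest (x of fixative in the frame of bottle_rack between -0.012 and 0.012 m and z of fixative in the frame of bottle_rack between -0.001 and 0.009 m and angle between each of fixative, stain_red, stain_violet, buffer, coverslips's own z axis and vertical below 0.1 rad and linear speed of each of fixative, stain_red, stain_violet, buffer, coverslips below 0.02 m/s and x of stain_red in the frame of bottle_rack between -0.012 and 0.012 m and z of stain_red in the frame of bottle_rack between -0.001 and 0.009 m and x of stain_violet in the frame of bottle_rack between -0.012 and 0.012 m and z of stain_violet in the frame of bottle_rack between -0.001 and 0.009 m and x of buffer in the frame of bottle_rack between -0.012 and 0.012 m and z of buffer in the frame of bottle_rack between -0.001 and 0.009 m and ((y of slide_box in the frame of bottle_rack above 0.15 m and y of fixative in the frame of bottle_rack between 0.088 and 0.112 m and y of stain_red in the frame of bottle_rack between 0.017 and 0.041 m and y of stain_violet in the frame of bottle_rack between -0.041 and -0.017 m and y of buffer in the frame of bottle_rack between -0.112 and -0.088 m) or (y of slide_box in the frame of bottle_rack below -0.15 m and y of fixative in the frame of bottle_rack between -0.112 and -0.088 m and y of stain_red in the frame of bottle_rack between -0.041 and -0.017 m and y of stain_violet in the frame of bottle_rack between 0.017 and 0.041 m and y of buffer in the frame of bottle_rack between 0.088 and 0.112 m)) and horizontal distance between coverslips and slide_box below 0.018 m and z of coverslips in the frame of slide_box between 0.017 and 0.027 m); the robot touches nothing.
It fails at once if the oil bottle is shifted more than 30 mm or knocked over (distance of oil_bottle from where it was at the start of the episode above 0.03 m or angle between oil_bottle's own z axis and vertical above 0.6 rad).
It fails at once if the timer is shifted more than 30 mm (distance of timer from where it was at the start of the episode above 0.03 m).
It fails at once if the slide box is shifted more than 30 mm (distance of slide_box from where it was at the start of the episode above 0.03 m).
It also fails if it takes over 141 s, if anything falls off the work surface, if the arm or the gripper's body presses on something with over 40 N, if the wrist force passes 120 N, or if a joint passes its speed limit or range.

## Robot

A 6-joint arm with a two-finger parallel gripper is mounted at the origin on a cart in front of the work surface, level with it; the furniture and walls round the work are solid. World frame = base frame: x ahead of the robot, y to its left, z up, the work surface at z = 0. Lengths are in m, angles in degrees, forces in N, time in s.
With the tool pointing down it reaches from about 0.4 to 0.825 m from the base axis. Payload 7 kg.
Tool frame: the origin (TCP) lies midway between the tips of the shut fingers; the grasp point (between the pads) lies 19 mm behind it; z points along the fingers, y is the line along which they close (so a half turn about z gives the same grasp; the last joint's range is limited). The gripper opens to 88 mm and grips with 3 to 60 N. Pads are 19 mm wide; open, the fingers measure 130 mm over their backs; the gripper's body (78 mm by 193 mm) begins 47 mm behind the grasp point.
Start: joints at [16.507, 20.546, 0.682, 0, -70.136, -16.507], TCP at [0.675, -0, 0.227] pointing down, gripper open.
Joint ranges: [-176.03, 176.03], [-82.01, 121.73], [-58.28, 71.71], [-173.87, 95.51], [-174.79, -0.11], [-173.66, 173.66]. Speed limits (degrees/s): [136.94, 136.94, 172.46, 180, 180, 180].

## Interface

Orientations are given as a 3x3 rotation matrix whose columns are the frame's x, y, z axes.
In Python, from rig import robot gives the robot as it stands. Calls block until the motion is done:
- robot.goto(position, orientation): joint-space move of the TCP to a pose.
- robot.servo_line(position, ori=None, speed=0.15): straight line of the TCP; ori=None keeps the orientation; speed is the mean speed in m/s.
- robot.movej(angles): joint-space move.
- robot.move_gripper(opening): opening from 0.0 (shut) to 1.0 (fully open); the grip force is fixed at half the most; returns when the fingers have stopped.
- robot.dwell(seconds).
- robot.ik(position, orientation): joint angles nearest the present ones, or None.
- robot.grab_frame(name): name is "scene" or "side" or "wrist"; returns (picture, depth): 400x640x3 uint8, red, green, blue; 400x640 float32, m along the optical axis (not along the pixel's ray), 0 where there is no reading.
- robot.camera_info(name): a dict with "vfov" (degrees; the focal length in pixels is half the picture's height over the tangent of half this angle, whatever the lens; pixels are square), "cx", "cy" (the principal point, pixels), "k1" (the pictures are not rectified: a ray, as slopes to the right and down, at radius r is drawn at 1 + k1 r^2 times it, then the intrinsics apply), "view" (4x4, takes a point from world to camera coordinates); the wrist camera has in their place "T_tool_cam" (4x4, takes a point from camera to tool coordinates, whose origin is the TCP and whose axes are the flange's). Camera axes: x right, y down, z forward; pixel columns grow to the right and rows downward; lengths in m; the calibration is good to about 2 mm. A picture is of the moment at which its call begins: read the wrist's pose just before it. camera_info takes no time and is no camera call.
A pose or a line that the arm cannot do raises robot.Unreachable and nothing moves.
- robot.job_done(): hands the job in; it is judged then, once.
Readings, each from a call of its own:
- robot.read_t(): time.
- robot.read_qpos(): joint angles.
- robot.read_qvel(): joint speeds.
- robot.read_effort(): joint torques, N m.
- robot.read_position(): TCP position.
- robot.read_tcp_rot(): TCP orientation.
- robot.read_force(): force on the tool from outside, world axes, zero at the start.
- robot.read_ft_torque(): the same for the moment, N m.
- robot.read_grip_width(): opening from 0.0 (shut) to 1.0 (fully open).
- robot.read_finger_force(): force on a finger pad.
Only numpy, scipy, OpenCV 4.12 (cv2) and the standard library are available. Lean on these libraries where they do the work, as an engineer would, in place of code of your own. Each camera call takes 0.05 s, during which the arm holds its last target. There are 200 camera calls.

## Working session

There is one attempt and no reset: what is moved stays moved. The work goes in short steps, each a Python script; the robot and the scene stay as the last script left them, time stands still between calls to the robot, and variables do not carry over. Pictures are saved under pics/ and viewed, at most 14 in all, crops included, and the job is handed in when it is done.

```bash
mkdir -p pics; ls; python3 - <<'E'
from rig import robot
import cv2,numpy as np
for n in("scene","side"):
    im,d=robot.grab_frame(n); cv2.imwrite(f"pics/{n}0.png",im[:,:,::-1]); np.savez(f"{n}0.npz",im=im,d=d)
    print(n,robot.camera_info(n))
print(robot.camera_info("wrist"),robot.read_t(),robot.read_tcp_rot())
E
```

```text
pics
scene {'vfov': 52.64616705345235, 'cx': 315.84991675983366, 'cy': 200.7343926121232, 'k1': -0.04580077334898181, 'view': array([[-0.91376357, -0.40624138, -0.00201764,  0.47301734],
       [-0.21158633,  0.48015164, -0.85128469,  0.10424452],
       [ 0.34679584, -0.77744604, -0.5247002 ,  0.80724538],
       [ 0.        ,  0.        ,  0.        ,  1.        ]])}
side {'vfov': 52.41307480770531, 'cx': 328.7106500090986, 'cy': 198.93510999747755, 'k1': 0.019464212809527526, 'view': array([[ 0.9966683 , -0.08147131, -0.00383765, -0.48604699],
       [-0.06785956, -0.80220971, -0.59317339,  0.09121665],
       [ 0.04524801,  0.59145753, -0.80506559,  1.07338918],
       [ 0.        ,  0.        ,  0.        ,  1.        ]])}
{'vfov': 66.19227611068231, 'cx': 324.0653575598342, 'cy': 202.9158359388388, 'k1': -0.020153747923091225, 'T_tool_cam': array([[-1.36954905e-04, -9.59354517e-01, -2.82203636e-01,
         7.57272775e-02],
       [ 9.99998820e-01,  3.00369142e-04, -1.50641304e-03,
         5.59092014e-04],
       [ 1.52994942e-03, -2.82203510e-01,  9.59353344e-01,
        -1.57641837e-01],
       [ 0.00000000e+00,  0.00000000e+00,  0.00000000e+00,
         1.00000000e+00]])} 0.1 [[-7.50372024e-05 -9.99998849e-01 -1.51566529e-03]
 [-9.99999983e-01  7.52913281e-05 -1.67609757e-04]
 [ 1.67723680e-04  1.51565269e-03 -9.99998837e-01]]
```

View pics/scene0.png

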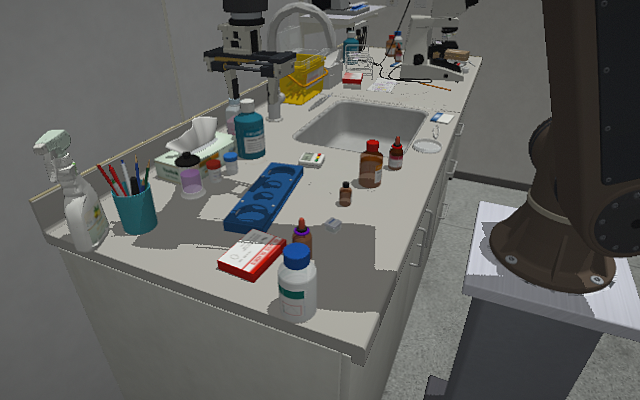

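View pics/side0.png

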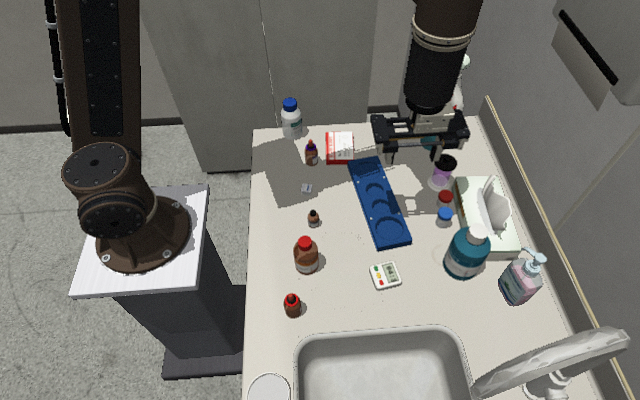

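The scene camera looks toward −y. The slide box (255,255) is at the +y end of the rack (265,195), with the buffer (297,285) and violet stain (302,235) near it. Nearer the robot are the fixative (371,163), red stain (396,153), oil bottle (345,193) and cover slips (333,224). The timer (312,160) is at the −y end.

```bash
cat > h.py <<'E'
from rig import robot
import numpy as np, cv2
from scipy.spatial.transform import Rotation
def cam(n):
    c=robot.camera_info(n)
    f=200/np.tan(np.radians(c["vfov"]/2)); K=np.array([[f,0,c["cx"]],[0,f,c["cy"]],[0,0,1.]])
    D=np.array([c["k1"],0,0,0,0.])
    if "view" in c: T=np.linalg.inv(c["view"])
    else:
        W=np.eye(4); W[:3,:3]=robot.read_tcp_rot(); W[:3,3]=robot.read_position(); T=W@c["T_tool_cam"]
    return K,D,T
def grab(n,name=None):
    C=cam(n); im,d=robot.grab_frame(n)
    if name: cv2.imwrite(f"pics/{name}.png",im[:,:,::-1])
    return im,d,C
def rays(C,uv):
    K,D,T=C; p=cv2.undistortPoints(np.float64(uv).reshape(-1,1,2),K,D)[:,0]
    return T[:3,3],np.c_[p,np.ones(len(p))]@T[:3,:3].T     # depth-1 directions
def onplane(C,uv,z):
    o,r=rays(C,uv); return o+r*((z-o[2])/r[:,2])[:,None]
def cloud(d,C):
    v,u=np.mgrid[0:400,0:640]; o,r=rays(C,np.c_[u.ravel(),v.ravel()])
    P=(o+r*d.reshape(-1,1)).reshape(400,640,3); P[d<=0]=np.nan; return P
def tri(views):  # [(C,uv)] least squares crossing of rays; returns point, miss distance
    A=np.zeros((3,3));b=np.zeros(3);L=[]
    for C,uv in views:
        o,r=rays(C,[uv]); r=r[0]/np.linalg.norm(r[0]); M=np.eye(3)-np.outer(r,r); A+=M;b+=M@o;L.append((o,M))
    x=np.linalg.solve(A,b); return x,max(np.linalg.norm(M@(x-o)) for o,M in L)
def down(a):  # tool down, closing axis (tool y) at angle a degrees from world x
    c,s=np.cos(np.radians(a)),np.sin(np.radians(a)); y=np.array([c,s,0]); z=np.array([0,0,-1.]); return np.c_[np.cross(y,z),y,z]
E
python3 - <<'E'
from h import *
Cs={n:cam(n) for n in("scene","side")}
F={n:np.load(f"{n}0.npz") for n in Cs}
box={"scene":dict(fix=(355,130,385,195),red=(386,130,410,175),vio=(288,212,316,255),buf=(270,238,322,325),oil=(335,178,356,210),cov=(322,214,345,232),rack=(220,155,308,235),slide=(214,228,292,284),timer=(296,148,328,170)),
"side":dict(fix=(290,232,322,276),red=(280,288,305,320),vio=(300,136,320,168),buf=(278,94,304,140),oil=(304,206,322,230),cov=(298,180,316,197),rack=(345,150,414,252),slide=(322,126,358,166),timer=(366,258,406,294))}
P={n:cloud(F[n]["d"],Cs[n]) for n in Cs}
for n in Cs:
  print(n,"table z",np.nanmedian(P[n][np.isfinite(P[n][...,2])&(abs(P[n][...,2])<.03)][:,2]))
for k in box["scene"]:
  for n in Cs:
    a,b,c,d=box[n][k]; p=P[n][b:d,a:c].reshape(-1,3); p=p[np.isfinite(p[:,2])]
    p=p[(p[:,2]>.008)&(p[:,2]<.16)]
    t=np.percentile(p[:,2],99); q=p[p[:,2]>t-.01]
    print(k,n,len(p),"top",t.round(4),"topxy",np.median(q[:,:2],0).round(3),"ext",p.min(0)[:2].round(3),p.max(0)[:2].round(3))
E
```

```text
scene table z -0.0006365642266044635
side table z 0.0015136648560318267
fix scene 908 top 0.118 topxy [ 0.421 -0.121] ext [ 0.393 -0.143] [ 0.45  -0.096]
fix side 789 top 0.1212 topxy [ 0.422 -0.13 ] ext [ 0.393 -0.157] [ 0.451 -0.103]
red scene 351 top 0.0921 topxy [ 0.385 -0.24 ] ext [ 0.366 -0.253] [ 0.405 -0.22 ]
red side 352 top 0.0942 topxy [ 0.385 -0.246] ext [ 0.366 -0.264] [ 0.404 -0.231]
vio scene 635 top 0.1282 topxy [0.399 0.336] ext [0.379 0.2  ] [0.47  0.353]
vio side 272 top 0.0956 topxy [0.452 0.212] ext [0.433 0.192] [0.471 0.225]
buf scene 2944 top 0.1278 topxy [0.398 0.345] ext [0.368 0.199] [0.527 0.373]
buf side 718 top 0.1315 topxy [0.4   0.335] ext [0.369 0.306] [0.431 0.361]
oil scene 238 top 0.0578 topxy [ 0.445 -0.004] ext [ 0.431 -0.017] [0.459 0.01 ]
oil side 165 top 0.0617 topxy [ 0.445 -0.009] ext [ 0.432 -0.025] [0.459 0.003]
cov scene 173 top 0.0218 topxy [0.431 0.108] ext [0.417 0.087] [0.45 0.12]
cov side 116 top 0.0264 topxy [0.433 0.101] ext [0.418 0.085] [0.447 0.12 ]
rack scene 2537 top 0.0872 topxy [0.451 0.218] ext [ 0.439 -0.181] [0.833 0.229]
rack side 2222 top 0.0312 topxy [0.622 0.04 ] ext [ 0.552 -0.106] [0.748 0.231]
slide scene 2469 top 0.1274 topxy [0.409 0.352] ext [0.394 0.185] [0.635 0.372]
slide side 898 top 0.0289 topxy [0.543 0.246] ext [0.496 0.167] [0.586 0.351]
timer scene 325 top 0.0264 topxy [ 0.609 -0.168] ext [ 0.574 -0.208] [ 0.644 -0.079]
timer side 702 top 0.0239 topxy [ 0.609 -0.179] ext [ 0.573 -0.213] [ 0.645 -0.142]
```

```bash
python3 - <<'E'
from h import *
import pickle
V=[]
for i,p in enumerate([(.62,.06,.30),(.50,.10,.30)]):
    for a in (90,-90):
        try: 
            j=robot.ik(p,down(a)); print(a,None if j is None else np.round(j))
        except Exception as e: print(e)
    robot.goto(p,down(90)); robot.dwell(.2)
    V.append(grab("wrist",f"w{i}"))
pickle.dump(V,open("w.pkl","wb")); print(robot.read_t())
E
```

```text
90 [  23.   14.    0.    0.  -77. -113.]
-90 [ 23.  14.   0.   0. -77.  67.]
90 [  33.    2.  -13.    0.  -75. -123.]
-90 [ 33.   2. -13.   0. -75.  57.]
2.675
```

View pics/w0.png

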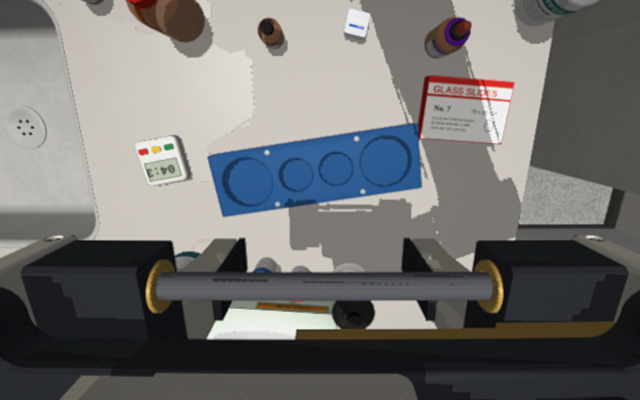

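View pics/w1.png

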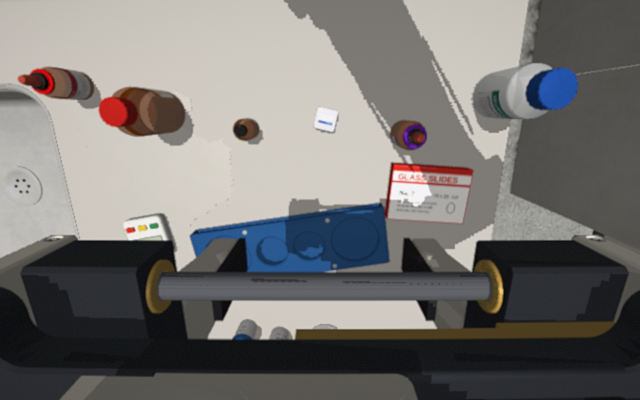

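w0 shows the whole rack, from about (210,155) to (420,190), with holes at (247,181), (296,175), (336,168) and (386,160). The slide box is at (467,110), beside the rack's +y end, and the timer is at (162,160). w1 shows the cover slips at (326,120), violet stain (409,134), fixative cap (114,111), red bulb (40,80), oil bottle (246,129) and buffer cap (552,87).

```bash
cat > m.py <<'E'
from h import *
import pickle
V=pickle.load(open("w.pkl","rb"))
def blob(m,box=None):
    m=m.astype(np.uint8)
    if box: z=np.zeros_like(m); a,b,c,d=box; z[b:d,a:c]=m[b:d,a:c]; m=z
    m=cv2.morphologyEx(m,cv2.MORPH_OPEN,np.ones((2,2)))
    return max(cv2.findContours(m,cv2.RETR_EXTERNAL,cv2.CHAIN_APPROX_NONE)[0],key=cv2.contourArea)
def hsv(im): return cv2.cvtColor(im,cv2.COLOR_RGB2HSV)
def hue(im,lo,hi,s=110,v=40):
    h=hsv(im); return ((h[...,0]>=lo)&(h[...,0]<=hi) if lo<=hi else (h[...,0]>=lo)|(h[...,0]<=hi))&(h[...,1]>=s)&(h[...,2]>=v)
def rect(C,c,z):
    p=onplane(C,c[:,0]+0.0,z)[:,:2]; r=cv2.minAreaRect((p*1e3).astype(np.float32)); return r
E
python3 - <<'E'
from m import *
im,d,C=V[0]
c=blob(hue(im,100,118),(200,110,430,225)); print("rack",rect(C,c,.026))
P=cloud(d,C)
print("depth rack top",np.nanmedian(P[150:200,315:318,2]), "hole floor",[np.nanmedian(P[v-4:v+5,u-4:u+5,2]).round(4) for u,v in((247,181),(296,175),(336,168),(386,160))])
c=blob(hue(im,170,8,120,60)|((hsv(im)[...,1]<60)&(P[...,2]>.014)),(410,70,525,150)); print("slide",rect(C,c,.022))
print("slide top",np.nanmedian(P[100:130,440:490,2]))
# 4 corners of rack top in w0 and scene, triangulated
sc=np.load("scene0.npz"); Cs=cam("scene"); ims=sc["im"]
cs=blob(hue(ims,100,118),(215,155,308,236))
def corners(cc):
    h=cv2.convexHull(cc); return cv2.approxPolyDP(h,8,True)[:,0]
print(corners(blob(hue(im,100,118),(200,110,430,225))).tolist(),corners(cs).tolist())
# cover slips
for i,b in((0,(335,0,380,50)),(1,(305,98,350,140))):
    im,d,C=V[i]; P=cloud(d,C); z=P[...,2]
    m=(z>.013)&(z<.032); c=blob(m,b); print("cov",i,rect(C,c,.021),"z",np.nanmedian(z[m&(np.indices(z.shape)[0]<b[3])&(np.indices(z.shape)[0]>b[1])&(np.indices(z.shape)[1]>b[0])&(np.indices(z.shape)[1]<b[2])]))
# caps: triangulate centroid
im1,d1,C1=V[1]; sd=np.load("side0.npz"); Cd=cam("side"); imd=sd["im"]
B=dict(fix=((95,92,132,132),(355,135,385,160),(290,232,322,250),170,8),buf=((520,60,582,115),(270,238,322,275),(278,94,304,112),100,120),vio=((420,14,475,60),None,None,170,12))
cen=lambda c:(lambda m:(m["m10"]/m["m00"],m["m01"]/m["m00"]))(cv2.moments(c))
for k in("fix","buf"):
    bw,bs,bd,lo,hi=B[k]
    pts=[cen(blob(hue(x,lo,hi),b)) for x,b in((im1,bw),(ims,bs),(imd,bd))]
    for s in((0,1),(0,2),(1,2),(0,1,2)): print(k,s,[np.round(q,4) for q in tri([((C1,Cs,Cd)[j],pts[j]) for j in s])])
# body circles from depth cloud: all views
R=dict(fix=(.421,-.128,.029,.078),red=(.385,-.243,.019,.051),vio=(.452,.209,.019,.051),buf=(.4,.341,.031,.084),oil=(.445,-.007,.0145,.03))
from scipy.optimize import least_squares
for k,(x,y,r,h) in R.items():
    for n,(dd,CC) in dict(scene=(sc["d"],Cs),side=(sd["d"],Cd),w1=(d1,C1),w0=V[0][1:]).items():
        p=cloud(dd,CC).reshape(-1,3); p=p[np.isfinite(p[:,2])]; p=p[(p[:,2]>.012)&(p[:,2]<h-.004)&(np.hypot(p[:,0]-x,p[:,1]-y)<r+.012)]
        if len(p)>20:
            s=least_squares(lambda q:np.hypot(p[:,0]-q[0],p[:,1]-q[1])-r,(x,y),loss="soft_l1",f_scale=.002); print(k,n,len(p),s.x.round(4),"rms",np.sqrt(2*s.cost/len(p)).round(4))
E
```

```text
rack ((624.9876098632812, 49.93939971923828), (91.44232940673828, 294.5886535644531), 8.733397483825684)
depth rack top 0.025492136900706036 hole floor [np.float64(0.0034), np.float64(0.0036), np.float64(0.0034), np.float64(0.0034)]
slide ((540.6712036132812, 253.41018676757812), (121.58157348632812, 81.94141387939453), 86.19676971435547)
slide top 0.021867734060670052
[[418, 126], [420, 188], [224, 216], [211, 157]] [[303, 167], [267, 232], [226, 231], [272, 164]]
cov 0 ((434.4830322265625, 103.0645751953125), (28.69606590270996, 29.100814819335938), 78.50308990478516) z 0.01996745153456883
cov 1 ((434.2671203613281, 104.368896484375), (28.45965576171875, 28.477779388427734), 77.91268157958984) z 0.02017126220630422
fix (0, 1) [array([ 0.4214, -0.1332,  0.1007]), np.float64(0.0011)]
fix (0, 2) [array([ 0.4233, -0.1289,  0.1064]), np.float64(0.0008)]
fix (1, 2) [array([ 0.4215, -0.1279,  0.1035]), np.float64(0.0026)]
fix (0, 1, 2) [array([ 0.4219, -0.129 ,  0.1042]), np.float64(0.003)]
buf (0, 1) [array([0.3982, 0.3423, 0.1164]), np.float64(0.0017)]
buf (0, 2) [array([0.4007, 0.3498,
[... 268 characters left out ...]
-0.1271] rms 0.0005
fix w0 1065 [ 0.4218 -0.1276] rms 0.0004
red scene 164 [ 0.386  -0.2436] rms 0.0012
red side 96 [ 0.3847 -0.244 ] rms 0.0005
red w1 595 [ 0.3849 -0.2429] rms 0.0006
red w0 34 [ 0.3854 -0.2422] rms 0.0004
vio scene 50 [0.4533 0.2136] rms 0.0007
vio side 104 [0.4528 0.2149] rms 0.0011
vio w1 153 [0.4531 0.2133] rms 0.0002
vio w0 323 [0.453  0.2143] rms 0.0004
buf scene 1161 [0.4002 0.3403] rms 0.0006
buf side 323 [0.3995 0.3409] rms 0.0013
buf w1 1325 [0.3996 0.3403] rms 0.0005
buf w0 1065 [0.3996 0.3403] rms 0.0006
oil scene 59 [ 0.4462 -0.0082] rms 0.0012
oil side 32 [ 0.4451 -0.0073] rms 0.0008
oil w1 42 [ 0.4459 -0.0074] rms 0.0001
oil w0 59 [ 0.4453 -0.0077] rms 0.0002
```

```bash
python3 - <<'E'
from m import *
im,d,C=V[0]; P=cloud(d,C); z=P[...,2]
m=((z<.021)).astype(np.uint8); z0=np.zeros_like(m); z0[115:222,205:425]=m[115:222,205:425]
H=[]
for c in cv2.findContours(z0,cv2.RETR_LIST,cv2.CHAIN_APPROX_NONE)[0]:
    if 300<cv2.contourArea(c)<4000:
        p=onplane(C,c[:,0],.026)[:,:2]; (x,y),(a,b),_=cv2.fitEllipse((p*1e3).astype(np.float32)); print(x,y,a,b)
        if a>35: H.append((x,y))
H=np.array(sorted(H,key=lambda h:-h[1])); s=np.array([100,29,-29,-100])
if len(H)==4:
    k=np.polyfit(s,H,1); print("dir",k[0],"centre",k[1],"angle",np.degrees(np.arctan2(-k[0][0],k[0][1])))
m=(z>.018)&(z<.026); c=blob(m,(410,60,530,155)); print("slide top",rect(C,c,.022))
# obstacles near row, tall
for n in("scene","side"):
    f=np.load(f"{n}0.npz"); p=cloud(f["d"],cam(n)).reshape(-1,3)
    q=p[(p[:,0]>.66)&(p[:,0]<.86)&(p[:,1]>-.1)&(p[:,1]<.25)&(p[:,2]>.03)&(p[:,2]<.3)]
    q=q[np.hypot(q[:,0]-.675,q[:,1])>.16] if n=="scene" else q
    for x in np.arange(.66,.86,.02):
        s=q[(q[:,0]>x)&(q[:,0]<x+.02)]
        if len(s): print(n,x.round(2),len(s),"zmax",s[:,2].max().round(3),"y",s[:,1].min().round(3),s[:,1].max().round(3))
for nm,p,h in(("red",(.385,-.243),.032),("buf",(.3996,.3403),.066),("bufh",(.64,-.049),.07),("fixh",(.61,.149),.061),("cov",(.434,.104),.005),("slide",(.541,.2525),.03),("fix",(.422,-.127),.057)):
    for dz in (0,.145):
        j=robot.ik((*p,h+dz),down(168 if nm in("cov","slide") else 188.73)); print(nm,dz,None if j is None else np.round(j))
E
```

```text
627.5444946289062 20.51205825805664 44.4354362487793 45.10453796386719
638.3555297851562 -49.03793716430664 67.5596923828125 68.28926849365234
618.8048706054688 77.42462921142578 44.79532241821289 45.14153289794922
608.6289672851562 146.04209899902344 66.9117431640625 67.02690887451172
dir [-0.14879187  0.97585408] centre [623.33346558  48.73521233] angle 8.669316690467781
slide top ((540.9575805664062, 255.7048797607422), (118.42977905273438, 83.7880859375), 86.3440170288086)
scene 0.78 313 zmax 0.151 y 0.104 0.25
scene 0.8 326 zmax 0.14 y 0.088 0.243
scene 0.82 418 zmax 0.155 y -0.1 0.238
scene 0.84 243 zmax 0.145 y -0.099 0.25
side 0.66 18 zmax 0.031 y -0.097 0.073
side 0.68 7 zmax 0.032 y -0.087 -0.054
side 0.7 64 zmax 0.274 y -0.012 0.011
side 0.72 132 zmax 0.3 y -0.039 0.01
side 0.74 12 zmax 0.3 y -0.04 -0.033
side 0.76 98 zmax 0.297 y -0.053 0.101
side 0.78 485 zmax 0.114 y -0.054 0.246
side 0.8 347 zmax 0.119 y -0.042 0.241
side 0.82 401 zmax 0.109 y -0.08 0.124
side 0.84 368 zmax 0.061 y -0.076 0.079
red 0 [ -7.  13. -40.   0. -36.  16.]
red 0.145 [ -7.   2. -30.   0. -58.  16.]
buf 0 [ 62.  16. -30.   0. -44. -53.]
buf 0.145 [ 62.   7. -19.   0. -64. -53.]
bufh 0 [ 13.  25. -14.   0. -50.  -4.]
bufh 0.145 [ 13.  18.  -5.   0. -67.  -4.]
fixh 0 [ 32.  25. -17.   0. -49. -23.]
fixh 0.145 [ 32.  17.  -7.   0. -66. -23.]
cov 0 [ 39.  16. -43.   0. -31. -51.]
cov 0.145 [ 39.   3. -33.   0. -54. -51.]
slide 0 [ 44.  24. -22.   0. -43. -56.]
slide 0.145 [ 44.  15. -14.   0. -61. -56.]
fix 0 [  9.  10. -41.   0. -40.  -0.]
fix 0.145 [  9.  -1. -29.   0. -62.  -0.]
```

```bash
python3 - <<'E'
from m import *
Cs=cam("scene");print("corner tri",tri([(V[0][2],(224,216)),(Cs,(272,164))]))
# tops of rack seen in the fixed cameras' depth: hole rims
for n,b in(("side",(340,150,416,255)),("scene",(222,160,306,235))):
    f=np.load(f"{n}0.npz"); C=cam(n); z=cloud(f["d"],C)[...,2]; blue=hue(f["im"],100,118)
    z0=np.zeros((400,640),np.uint8); a,bb,c,d=b; z0[bb:d,a:c]=((z<.018)&blue)[bb:d,a:c]
    print(n,"top z",np.nanmedian(z[blue&(z>.02)&(z<.04)]))
    for c in cv2.findContours(z0,cv2.RETR_EXTERNAL,cv2.CHAIN_APPROX_NONE)[0]:
        if cv2.contourArea(c)>60:
            (x,y),(a,b_),_=cv2.fitEllipse((onplane(C,c[:,0],.026)[:,:2]*1e3).astype(np.float32)); print(n,np.round([x,y,a,b_],1))
E
```

```text
corner tri (array([ 0.6921971 , -0.09197532,  0.01731619]), np.float64(0.0016753251008223618))
side top z 0.02738212759846953
side [639.1 -51.4  65.1  67.9]
side [628.1  18.6  41.2  43.9]
side [619.5  76.2  41.5  43.8]
side [ 599.7 -116.7   79.4   92.2]
side [608.9 145.9  64.4  67.3]
scene top z 0.025139258048448687
scene [602.9 215.2  20.8  69.5]
scene [606.2 151.4  61.3  64.8]
scene [617.7  82.2  36.8  43.6]
scene [626.6  24.9  32.8  44. ]
scene [567.4  66.3  10.1 374.8]
scene [637.1 -45.4  57.4  64.3]
```

Two independent views agree on the hole centres within a few mm: rack centre (0.624, 0.049), yaw 8.7°, top about 26 mm. I'll place the red stain first and check it.

```bash
cat > act.py <<'E'
from h import *
A=8.7; O=np.array([.6238,.0492]); U=np.array([-np.sin(np.radians(A)),np.cos(np.radians(A))])
HOLE=dict(fix=.1,red=.029,vio=-.029,buf=-.1)
def carry(src,dst,tcp,rest,a=180+A,pre=1.,lift=.145,exp=None,post=1.):
    R=down(a); src=np.array(src); dst=np.array(dst)
    robot.move_gripper(pre)
    robot.goto([*src,tcp+lift],R); robot.servo_line([*src,tcp],speed=.15); robot.move_gripper(0.)
    w=robot.read_grip_width()*88; print("width mm",round(w,1),"expected",exp,"F",robot.read_finger_force())
    if abs(w-exp)>4: print("BAD GRASP"); robot.move_gripper(pre); robot.servo_line([*src,tcp+lift]); return False
    robot.servo_line([*src,tcp+lift],speed=.15)
    print("lifted width",round(robot.read_grip_width()*88,1))
    robot.goto([*dst,tcp+lift],R); robot.dwell(.2)
    robot.servo_line([*dst,tcp+rest+.035],speed=.15); robot.servo_line([*dst,tcp+rest+.0015],speed=.05)
    print("force",np.round(robot.read_force(),1),"pos",robot.read_position().round(4) if hasattr(robot.read_position(),'round') else robot.read_position())
    robot.move_gripper(post); robot.servo_line([*dst,tcp+lift],speed=.2); print("t",robot.read_t()); return True
def hole(k): return O+HOLE[k]*U
E
python3 - <<'E'
from act import *
if carry((.385,-.243),hole("red"),.032,.004,exp=38): carry((.453,.214),hole("vio"),.032,.004,exp=38,pre=.7)
robot.goto((.60,.06,.30),down(188.7)); robot.dwell(.2); V=grab("wrist","w2"); z=cloud(V[1],V[2])
p=z.reshape(-1,3)
for k in("red","vio"):
    h=hole(k); q=p[(np.hypot(p[:,0]-h[0],p[:,1]-h[1])<.025)&(p[:,2]>.06)&(p[:,2]<.12)]; print(k,h,len(q),q.mean(0),q[:,2].max())
E
```

```text
width mm 36.9 expected 38 F 29.996554136741906
lifted width 36.8
force [-0.2  0.6 -0.8] pos [0.6196 0.0779 0.0375]
t 13.2667
width mm 36.7 expected 38 F 30.002691687550396
lifted width 36.7
force [-0.4 -0.1 -0.5] pos [0.6282 0.0205 0.0373]
t 22.3167
red [0.61941344 0.07786632] 462 [0.61898254 0.07413838 0.07577064] 0.09797348200377409
vio [0.62818656 0.02053368] 500 [0.62701123 0.01894856 0.07606427] 0.09902574011857213
```

View pics/w2.png

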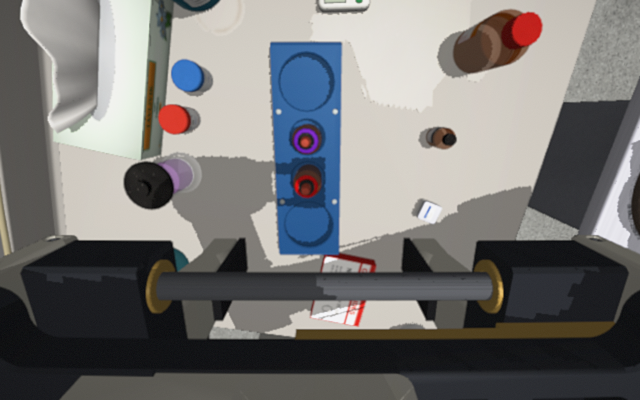

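w2 shows the violet stain (306,139) and red stain (306,182) in the two middle holes. Their tops are at 98 mm, so both are seated. Next are the cover slips, fixative and buffer.

```bash
python3 - <<'E'
from act import *
ok=carry((.4343,.1037),(.541,.254),.005,.0225,a=168.2,exp=29,pre=.7,post=.6,lift=.12)
ok=ok and carry((.422,-.127),hole("fix"),.057,.004,exp=58)
ok=ok and carry((.3997,.3403),hole("buf"),.066,.004,exp=62)
robot.goto((.50,.10,.30),down(90)); robot.dwell(.3)
V=grab("wrist","w3"); S=grab("scene","scene3"); D=grab("side","side3"); print(robot.read_t())
from scipy.optimize import least_squares
for k,r,h0,h1,top in(("fix",.029,.03,.078,.122),("red",.019,.03,.051,.098),("vio",.019,.03,.051,.098),("buf",.031,.03,.084,.132)):
    x,y=hole(k)
    for n,(i,d,C) in dict(w=V,scene=S,side=D).items():
        p=cloud(d,C).reshape(-1,3); p=p[np.isfinite(p[:,2])&(np.hypot(p[:,0]-x,p[:,1]-y)<r+.01)]; t=p[p[:,2]<.2][:,2].max() if len(p) else 0
        q=p[(p[:,2]>h0+.004)&(p[:,2]<h1)]
        if len(q)>20:
            s=least_squares(lambda c:np.hypot(q[:,0]-c[0],q[:,1]-c[1])-r,(x,y),loss="soft_l1",f_scale=.002).x-np.array([x,y]); print(k,n,len(q),"off mm",(s*1e3).round(1),"top",t.round(4),top)
for n,(i,d,C) in dict(w=V,scene=S,side=D).items():
    p=cloud(d,C).reshape(-1,3); q=p[(np.hypot(p[:,0]-.541,p[:,1]-.254)<.04)&(p[:,2]>.036)&(p[:,2]<.06)]; print("cov",n,len(q),np.median(q,0) if len(q) else "")
E
```

```text
width mm 27.9 expected 29 F 30.000868141651154
lifted width 27.8
force [-0.5 -0.1 -0.1] pos [0.5411 0.254  0.029 ]
t 30.9917
width mm 56.0 expected 58 F 30.01274128217119
lifted width 55.7
force [-0.2  1.  -2.3] pos [0.6088 0.1481 0.0625]
t 40.8833
width mm 59.5 expected 62 F 30.005314520385582
lifted width 59.8
force [ 0.1 -0.5 -1.8] pos [ 0.6391 -0.0496  0.0715]
t 50.1083
52.3667
fix w 459 off mm [-0.5  0.4] top 0.1234 0.122
fix scene 480 off mm [ 1.3 -0.6] top 0.1225 0.122
fix side 209 off mm [0.1 0.1] top 0.1257 0.122
red w 121 off mm [-0.6  0.8] top 0.0984 0.098
red scene 50 off mm [1.5 0.1] top 0.0975 0.098
red side 52 off mm [-0.   0.6] top 0.1005 0.098
vio w 127 off mm [-0.7  0.7] top 0.0961 0.098
vio scene 63 off mm [1.4 0.4] top 0.0979 0.098
vio side 26 off mm [-0.6  0.2] top 0.1006 0.098
buf scene 339 off mm [1.5 0.1] top 0.1325 0.132
buf side 274 off mm [-0.1  0.7] top 0.1367 0.132
cov w 423 [0.53900933 0.25104107 0.042388  ]
cov scene 175 [0.53891838 0.25582492 0.0418782 ]
cov side 81 [0.53999724 0.24921171 0.0441521 ]
```

View pics/scene3.png

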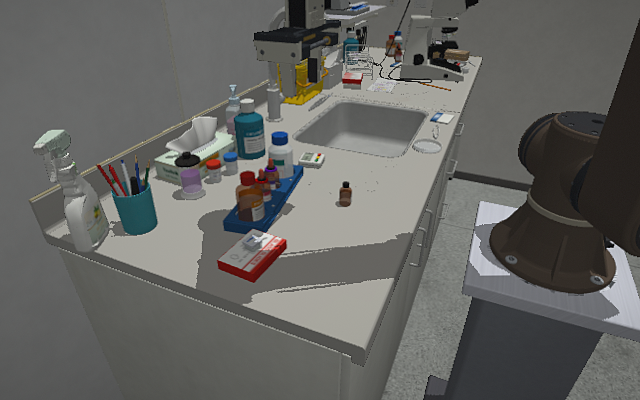

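View pics/side3.png

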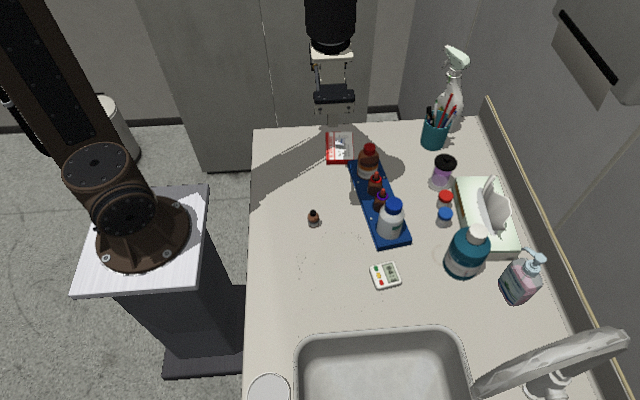

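Both views show the right order from the slide-box end: fixative (side 368,160), red (376,183), violet (380,200), buffer (391,218). The cover slips sit mid-box (scene 258,240), and the oil bottle, timer and slide box look unmoved. All measured tops and offsets fit, so I'm handing in.

```bash
python3 -c "
from rig import robot
print(robot.job_done())"
```

```text
the job is handed in; nothing more can be done
None
```

I handed the job in at about 52 s: all four bottles stand in the rack in the right order, measured within about 2 mm of their hole centres, the cover-slip box lies on the middle of the slide box, and the verdict was not reported back.

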